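# Change the snap-in filter of the bench dust extractor

### The arm

A 7-joint arm with a two-finger parallel gripper is mounted at the origin on a cart in front of the work surface, level with it; the furniture and walls round the work are solid. World frame = base frame: x ahead of the robot, y to its left, z up, the work surface at z = 0. Lengths are in m, angles in rad, forces in N, time in s.
With the tool pointing down it reaches from about 0.4 to 0.875 m from the base axis. Payload 4.4 kg.
Tool frame: the origin (TCP) lies midway between the tips of the shut fingers; the grasp point (between the pads) lies 19 mm behind it; z points along the fingers, y is the line along which they close (so a half turn about z gives the same grasp; the last joint's range is limited). The gripper opens to 85 mm and grips with 20 to 120 N. Pads are 22 mm wide; open, the fingers measure 114 mm over their backs; the gripper's body (76 mm by 85 mm) begins 54 mm behind the grasp point. The pads swing forward as they close: fully open they stand 13 mm farther back than shut.
Start: joints at [-1.185, 0.628, 0.038, 1.517, -0.027, 0.996, -0.02], TCP at [0.284, 0.585, 0.231] pointing down, gripper open.
Joint ranges: [-3.06, 3.06], [-0.37, 2.12], [-1.25, 1.32], [0.18, 2.47], [-1.1, 4.24], [0.23, 1.98], [-2.94, 2.94]. Speed limits (rad/s): [2.57, 2.57, 3.14, 3.14, 3.14, 3.14, 3.14].

### API

Orientations are given as a unit quaternion [x, y, z, w].
In Python, from station import env gives the robot as it stands.
- The arm moves only by the tool drive_tool, never from a script. Its argument "targets" is a list of rows, each an object with "claw": the closure, from 0 (fully open) to 1 (shut); "offset": the shift along the tool's x, y, z in cm, a list of three; "rot": the turn, a rotation vector about the tool's x, y, z in rad, a list of three. In form: [{"claw": claw, "offset": [tx, ty, tz], "rot": [rx, ry, rz]}, ...]. A call has 1 to 20 rows; each row is the pose to reach, as a shift and turn from the pose commanded when the call began, along the tool's axes at that moment; what a row does not reach only later rows make up. A row lasts 1/12 s, in which the tool goes at most 41.7 mm and 7.16 degrees, less where a joint would pass 70% of its speed; a pose out of reach is approached as far as the arm can. A call with a gripper value outside its range is refused whole. The fingers move at their own pace and stop on an object; "squeeze" is the grip in N (left out, the last holds). Time passes only in rows, so rows that repeat a pose let the fingers close. It gives the time, the measured TCP pose, the force, the opening and the grip force at its end, in the units of the state.
- env.sense(): the state, without advancing time (a new reading comes with each control period).
- env.snapshot(name): name is "scene" or "top" or "wrist"; returns the picture (384x512x3 uint8, red, green, blue); there is no depth.
- env.camera_params(name): a dict with "vfov" (degrees; the focal length in pixels is half the picture's height over the tangent of half this angle, whatever the lens; pixels are square), "cx", "cy" (the principal point, pixels), "rvec" (rotation vector, rad) and "tvec" (3), from world to camera coordinates, as OpenCV has them; the wrist camera has in their place "hand_eye" (4x4, takes a point from camera to tool coordinates, whose origin is the TCP and whose axes are the flange's). Camera axes: x right, y down, z forward; pixel columns grow to the right and rows downward; lengths in m; the calibration is good to about 2 mm. A picture is of the moment at which its call begins: read the wrist's pose just before it. camera_params takes no time and is no camera call.
- env.job_done(): hands the job in; it is judged then, once.
Trained networks look in the newest picture that a camera, given by its name, has taken for a name from the list of things; names that differ only in an ending like _2 or _b are one class to them, and where a whole thing is asked for, a point or a joint stands for the part that bears it (a point fixed in the world has none). Each returns a list of dicts, best first, with "conf" (0 to 1); they miss things now and then, are a little off and sometimes report something else, mostly with a low value. They report only what shows in the picture. A call takes as long as a camera call.
- env.silhouettes(camera, thing): "mask" (384x512 bool, what is visible of it) and "point" ([column, row] in pixels, amid what is visible of it).
The state is a dict: "time": time; "qpos": joint angles; "dq": joint speeds; "joint_torque": joint torques, N m; "tool_pos": TCP position; "eef_rot": TCP orientation; "ft_force": force on the tool from outside, world axes, zero at the start; "wrist_torque": the same for the moment, N m; "opening": finger opening in m; "gripper_force": force on a finger pad.
Only numpy, scipy, OpenCV 4.12 (cv2) and the standard library are available. Lean on these libraries where they do the work, as an engineer would, in place of code of your own. Each camera call takes 0.05 s, during which the arm holds its last target. There are 200 camera calls.

### The job

Change the filter of the bench dust extractor: pinch the two blue tabs of the clogged brown filter to free it, draw it straight out and stand it upright in the dustpan, letting go of it there. Then put the fresh white filter into the extractor and press it home against its sprung seal, so that both tabs click out and it stays locked in when you let go. Leave the other things on the bench where they are.

Things in the scene. Friction and masses are not known exactly. Their poses are not given: they have to be found in the camera images.
- extractor: Cream bench dust extractor, fixed, 180 mm deep, 206 mm wide, 75 mm high in front, 175 mm behind. Origin: middle of its underside, x to its back. Its dark top plate slopes up to the back by 0.5 rad and holds the filter bay; gauge, switch and lamp on it are up to 10 mm proud, 70 mm or more up the slope from the bay's middle.
- bay_mouth (a point): Middle of the filter bay's mouth, level with the plate's face. z points straight out of the bay (square to the sloping plate), x up the slope, y level, along the line of a filter's two tabs. Mouth 75 x 64 mm (x by y), bevelled edges 6 mm wide. Plate 8 mm thick; the hooks catch under it. A latched filter's grip point is 22 mm out from here.
- seal_plate (a joint): Sprung seal plate on the bay floor (m, grows outward): about 0 with a filter latched, 0.006 with none in. It pushes a filter outward with about 11 N, so a filter let go unlatched rides about 6 mm too high with its tabs held half in. From the latched height a filter can be pressed 2.5 mm further before its end lips stop on the top plate.
- old_filter_grip (a point): Clogged filter (brown pleats, dingy frame, blue tabs), latched in the bay at first. Point midway between its two tabs, 70 mm above its underside, amid their ribbed grip area; z up out of the filter, y from tab to tab. Tab outer faces 62 mm apart here at rest, about 43 mm pinched fully; tabs 30 mm wide (x), 4 mm thick, reaching 17 mm above this point.
- old_filter: The clogged filter, 0.11 to 0.2 kg; origin amid its flat underside. Frame 72 x 48 mm (x, y), 53 mm tall, end lips 90 mm overall at 50 to 54 mm up. Tabs hinge 5 mm above the underside. Each has an outward hook, 4 mm proud, its flat shoulder 39.5 mm up, a ramp below. Pulling without pinching does not free them.
- old_filter_tab_l (a joint): Sprung tab on the clogged filter's +y side (rad): 0 out, 0.15 pinched fully in; its hook is free of the plate from about 0.13. Full pinch needs about 4 N on each tab, so grip with 10 N or more.
- old_filter_tab_r (a joint): The same for the tab on the -y side.
- fresh_filter_grip (a point): Fresh filter (white pleats and frame, blue tabs), of the same sizes as the clogged one; stands upright on the bench at first. Point midway between its tabs, 70 mm above its underside; axes as on the clogged one. It fits either way round.
- fresh_filter_pad (a point): Middle of the top of the fresh filter's thumb pad, 30 x 26 mm (x, y), between the tabs, 58 mm above the underside. Once the filter rides loose in the mouth, pressing here rides both hooks in and, 6 mm down, snaps them under the plate; the push rises to about 15 to 20 N and drops to 11 N at the click. Tab inner faces are 54 mm apart at rest, 35 mm or more while they ride in.
- fresh_filter: The fresh filter, 0.11 to 0.18 kg; origin in the middle of its underside.
- fresh_filter_tab_l (a joint): Sprung tab on the fresh filter's +y side (rad): 0 out, 0.15 pinched fully in.
- fresh_filter_tab_r (a joint): The same for the tab on the -y side.
- pan_floor (a point): Middle of the purple dustpan's floor, on its slightly uneven upper face (+-4 mm). Tray 210 mm long (x -108 to +102 mm from here), 230 mm wide (y), side walls up to 82 mm high from y = +-87 mm outward, back wall at x = +100 mm, open lip at -x, handle behind the back wall, up to 93 mm high.
- tape_roll: Bystander: roll of brown packing tape lying flat, 96 mm across, 48 mm high.
- label_roll: Bystander: roll of green labels lying flat, 74 mm across, 30 mm high.
- tin_lid_2: Bystander: tin lid, 69 mm across, 20 mm high.
- tea_scoop: Bystander: stainless tea scoop lying flat, 193 x 48 x 22 mm.
- foil_pouch_3: Bystander: sealed white foil pouch, 130 x 96 x 28 mm.

How it is judged:
By the outcome, as a careful person would: the job done as asked, in the order asked, and still so for the second after the job is handed in, with the robot touching nothing.
It also fails if it takes over 72 s, if anything falls off the work surface, if the arm or the gripper's body presses on something with over 40 N, if the wrist force passes 120 N, or if a joint passes its speed limit or range.

## Working session

There is one attempt and no reset: what is moved stays moved. The work goes in short steps, Python scripts to look and compute and a tool call to move; the robot and the scene stay as the last step left them, time stands still between calls to the robot, and variables do not carry over. Pictures are saved under pics/ and viewed, at most 10 in all, crops included, and the job is handed in when it is done.

Besides the shell and the picture viewer there is one more tool, called after "Call:" as a command line: name --argument value ..., lists and objects as JSON in quotes. drive_tool: Moves the arm, as the interface text tells. Its arguments: {"type":"object","properties":{"targets":{"type":"array"},"squeeze":{"type":"number"}},"required":["targets"]}

```bash
ls; mkdir -p pics
python3 - <<'E'
from station import env
import cv2,numpy as np
s=env.sense();print(s)
ims=[]
for n in("scene","top","wrist"):
    p=env.camera_params(n);print(n,p)
    im=env.snapshot(n)[:,:,::-1];cv2.imwrite(f"pics/{n}0.png",im);ims.append(im)
    if n!="wrist":
        for t in("extractor","old_filter","fresh_filter","pan_floor","fresh_filter_pad","old_filter_grip","bay_mouth"):
            try: print(n,t,[(round(d["conf"],2),d["point"],int(d["mask"].sum())) for d in env.silhouettes(n,t)][:2])
            except Exception as e: print(t,e)
cv2.imwrite("pics/a.png",cv2.resize(np.hstack(ims[:2]),(800,300)))
E
```

```text
pics
{'time': 0.0, 'qpos': array([-1.18481345,  0.62935474,  0.03841767,  1.5183603 , -0.02702876,
        0.99625335, -0.01998769]), 'dq': array([ 0.00089785,  0.00123019,  0.00110624, -0.00013441,  0.00062663,
       -0.00104747, -0.00033013]), 'joint_torque': array([-2.04979033e-04, -5.63394535e+01,  1.22574572e+00, -1.93450785e+01,
        1.08476565e-02,  1.05165059e-02, -1.24647420e-05]), 'tool_pos': array([0.28345892, 0.58426246, 0.23038549]), 'eef_rot': array([ 2.23967115e-01,  9.74596259e-01, -9.04330089e-04, -2.14920212e-04]), 'ft_force': array([ 0.14061382, -0.06814203,  0.2819556 ]), 'wrist_torque': array([ 0.04381039, -0.01396721, -0.03912631]), 'gripper_force': 0.0, 'opening': 0.08547867661415133}
scene {'vfov': 42.165815559487214, 'cx': 254.43664381851514, 'cy': 199.41854069018922, 'rvec': array([ 0.39768175,  2.91123203, -0.85686774]), 'tvec': array([ 0.48577536, -0.15595701,  1.58364489])}
scene extractor [(0.57, [210.2, 206.2], 4921)]
scene old_filter [(0.96, [219.6, 186.0], 596)]
scene fresh_filter [(0.63, [277.3, 300.4], 903), (0.26, [279.4, 198.3], 506)]
scene pa
[... 507 characters left out ...]
resh_filter [(0.94, [151.9, 174.9], 714)]
top pan_floor [(0.61, [373.2, 189.7], 6372)]
top fresh_filter_pad [(0.73, [153.2, 176.4], 666)]
top old_filter_grip [(0.9, [262.7, 160.4], 704), (0.19, [155.2, 173.8], 726)]
top bay_mouth [(0.94, [269.6, 146.8], 4942)]
wrist {'vfov': 58.937174686003985, 'cx': 251.54749790485172, 'cy': 193.1503195158386, 'hand_eye': array([[-9.05057475e-04, -9.50114423e-01, -3.11900248e-01,
         7.92229929e-02],
       [ 9.99999066e-01, -1.17919031e-03,  6.90313930e-04,
        -1.09469632e-04],
       [-1.02366697e-03, -3.11899332e-01,  9.50114603e-01,
        -1.43282054e-01],
       [ 0.00000000e+00,  0.00000000e+00,  0.00000000e+00,
         1.00000000e+00]])}
```

View pics/scene0.png

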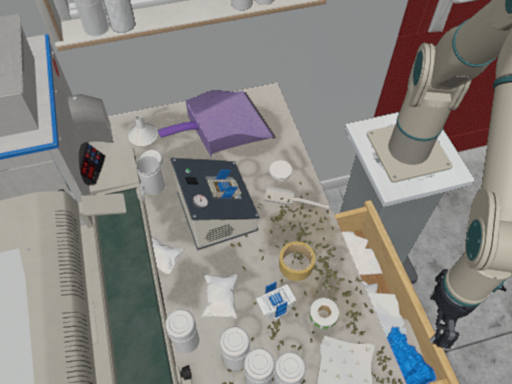

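View pics/top0.png

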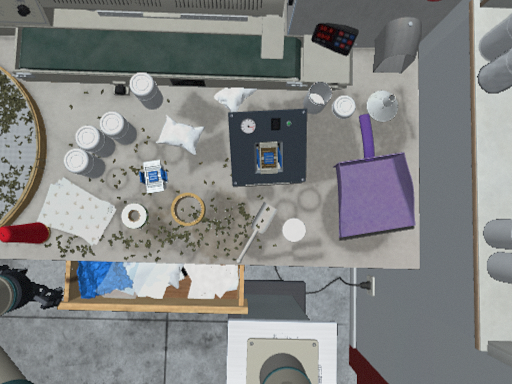

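Scene view: the extractor is at the middle, with the old filter (blue tabs) at top-view (268,157). The fresh filter is at (153,176) in the top view and the pan at (375,195), open lip towards the robot. I'll fit poses next.

```bash
cat > h.py <<'E'
from station import env
import cv2,numpy as np
from scipy.spatial.transform import Rotation as R
from scipy.optimize import minimize
def cam(n):
    p=env.camera_params(n);f=192/np.tan(np.radians(p["vfov"])/2)
    K=np.array([[f,0,p["cx"]],[0,f,p["cy"]],[0,0,1.]])
    if "rvec" in p: return K,R.from_rotvec(p["rvec"]).as_matrix(),np.array(p["tvec"])
    s=env.sense();T=np.eye(4);T[:3,:3]=R.from_quat(s["eef_rot"]).as_matrix();T[:3,3]=s["tool_pos"]
    M=np.linalg.inv(T@p["hand_eye"]);return K,M[:3,:3],M[:3,3]
def proj(c,P):
    K,Rm,t=c;q=(np.atleast_2d(P)@Rm.T+t)@K.T;return q[:,:2]/q[:,2:]
def ray(c,uv):
    K,Rm,t=c;d=np.linalg.inv(K)@np.array([uv[0],uv[1],1.]);return -Rm.T@t,Rm.T@d
def onz(c,uv,z):
    o,d=ray(c,uv);return o+d*(z-o[2])/d[2]
def hullmask(c,P):
    m=np.zeros((384*2,512*2),np.uint8);h=cv2.convexHull((proj(c,P)*2).astype(np.float32));cv2.fillConvexPoly(m,np.round(h).astype(np.int32),1);return m>0
def fit(obs,pts,x0):
    # obs: list of (cam, mask); pts in body frame, convex; fit x,y,yaw at z=0
    ms=[]
    for c,m in obs:
        k=cv2.findContours(m.astype(np.uint8),0,2)[0];h=cv2.convexHull(max(k,key=len))
        a=np.zeros((384,512),np.uint8);cv2.fillConvexPoly(a,h,1)
        ms.append((c,cv2.resize(a,(1024,768),interpolation=0)>0))
    def cost(x):
        P=pts@R.from_rotvec([0,0,x[2]]).as_matrix().T+[x[0],x[1],0]
        return -sum((lambda a,b:(a&b).sum()/(a|b).sum())(hullmask(c,P),m) for c,m in ms)/len(ms)
    best=None
    for dy in (-.3,-.1,.1,.3):
        r=minimize(cost,np.array(x0)+[0,0,dy],method="Nelder-Mead",options=dict(initial_simplex=np.array(x0)+[0,0,dy]+np.array([[0,0,0],[.02,0,0],[0,.02,0],[0,0,.15]])))
        if best is None or r.fun<best.fun: best=r
    return best.x.round(4),-best.fun
def box(x,y,z): return np.array([[a,b,c] for a in x for b in y for c in z])
EXT=np.array([[sx,sy,z] for sy in(-.103,.103) for sx,z in((-.09,0),(.09,0),(-.09,.075),(.09,.175))])
FIL=np.vstack([box((-.036,.036),(-.024,.024),(0,.053)),box((-.045,.045),(-.024,.024),(.05,.054)),box((-.015,.015),(-.031,.031),(.08,.087))])
E
python3 - <<'E'
from h import *
cs={}
M={}
for n in("scene","top"):
    cs[n]=cam(n);env.snapshot(n)
    for t in("extractor","old_filter","fresh_filter","pan_floor"):
        r=env.silhouettes(n,t)
        if r:M[n,t]=r[0]
t=cs["top"]
e=onz(t,M["top","extractor"]["point"],.12);f=onz(t,M["top","fresh_filter"]["point"],.06);p=onz(t,M["top","pan_floor"]["point"],.0);print(e,f,p)
for w in(["top"],["top","scene"]):
    print(w,"ext",fit([(cs[n],M[n,"extractor"]["mask"]) for n in w],EXT,[e[0],e[1],0]))
    print("fresh",fit([(cs[n],M[n,"fresh_filter"]["mask"]) for n in w],FIL,[f[0],f[1],0]),fit([(cs[n],M[n,"fresh_filter"]["mask"]) for n in w],FIL,[f[0],f[1],1.57]))
# old filter triangulate
A=[];b=[]
for n in cs:
    o,d=ray(cs[n],M[n,"old_filter"]["point"]);d/=np.linalg.norm(d);Q=np.eye(3)-np.outer(d,d);A.append(Q);b.append(Q@o)
print("old",np.linalg.solve(sum(A),sum(b)))
for n in cs:
    m=M[n,"pan_floor"]["mask"].astype(np.uint8);k=max(cv2.findContours(m,0,2)[0],key=len)
    print(n,"pan",cv2.approxPolyDP(cv2.convexHull(k),4,True)[:,0].tolist())
    if n=="top":
        for u in cv2.approxPolyDP(cv2.convexHull(k),4,True)[:,0]: print(u,onz(t,u,0).round(3),onz(t,u,.082).round(3))
E
```

```text
[0.65603065 0.06478827 0.12      ] [0.56137105 0.38623183 0.06      ] [ 0.54109237 -0.26257346  0.        ]
['top'] ext (array([0.6358, 0.0612, 0.085 ]), np.float64(0.9707060590886329))
fresh (array([0.5575, 0.3804, 0.1774]), np.float64(0.9206549118387909)) (array([0.5573, 0.3808, 0.1848]), np.float64(0.9191919191919192))
['top', 'scene'] ext (array([0.6353, 0.0605, 0.0809]), np.float64(0.9688702492950556))
fresh (array([0.5567, 0.3839, 0.203 ]), np.float64(0.8873861292517702)) (array([0.5568, 0.3838, 3.3457]), np.float64(0.8873861292517702))
old [0.61419105 0.05800029 0.11081644]
scene pan [[273, 136], [210, 152], [160, 136], [159, 131], [187, 99], [215, 90], [243, 91]]
top pan [[368, 114], [404, 153], [415, 224], [340, 240], [335, 166], [359, 117]]
[368 114] [ 0.774 -0.247  0.   ] [ 0.75  -0.222  0.082]
[404 153] [ 0.657 -0.357  0.   ] [ 0.641 -0.324  0.082]
[415 224] [ 0.443 -0.389  0.   ] [ 0.443 -0.354  0.082]
[340 240] [ 0.39  -0.165  0.   ] [ 0.393 -0.145  0.082]
[335 166] [ 0.611 -0.148  0.   ] [ 0.599 -0.129  0.082]
[359 117] [ 0.763 -0.22   0.   ] [ 0.741 -0.196  0.082]
```

```bash
cat >> h.py <<'E'
def rotz(a): return R.from_rotvec([0,0,a]).as_matrix()
def bayR(yaw): # columns x up slope, y, z out
    return rotz(yaw)@R.from_rotvec([0,-.5,0]).as_matrix()
def toolR(F): # tool looking down along -z of frame F, tool y along +y, tool x along -x
    return F@np.diag([-1,1,-1.])
def plan(pos,Rt):
    s=env.sense();R0=R.from_quat(s["eef_rot"]).as_matrix();d=R0.T@(np.array(pos)-s["tool_pos"]);r=R.from_matrix(R0.T@Rt).as_rotvec()
    print("t",round(s["time"],2),"offset cm",(d*100).round(2),"rot",r.round(3),"rows",max(np.linalg.norm(d)/.0417,np.linalg.norm(r)/.125).round(1))
E
python3 - <<'E'
from h import *
B=bayR(.083);C=np.array([.6355,.061,0]);
obs=[]
for n in("scene","top"):
    c=cam(n);env.snapshot(n);r=env.silhouettes(n,"old_filter")
    obs.append((c,cv2.resize(r[0]["mask"].astype(np.uint8),(1024,768),interpolation=0)>0))
TOP=np.vstack([box((-.045,.045),(-.024,.024),(.05,.054)),box((-.015,.015),(-.031,.031),(.06,.087))])-[0,0,.048]
def cost(x):
    m=C+rotz(.083)@np.array([x[0],x[1],.125+x[0]*np.tan(.5)])
    return -sum((lambda a,b:(a&b).sum()/(a|b).sum())(hullmask(c,TOP@B.T+m),k) for c,k in obs)
r=min((minimize(cost,[d,0],method="Nelder-Mead",options=dict(initial_simplex=[[d,0],[d+.01,0],[d,.01]])) for d in(-.03,-.01)),key=lambda r:r.fun)
m=C+rotz(.083)@np.array([r.x[0],r.x[1],.125+r.x[0]*np.tan(.5)]);print(r.x,r.fun/2,"mouth",m)
g=m+B[:,2]*.022;print("grip",g)
plan(g+B[:,2]*.10,toolR(B));plan([.45,.25,.3],toolR(B))
E
```

```text
[-0.0244062   0.00245346] -0.8239256352692674 mouth [0.61097441 0.06142162 0.11166683]
grip [0.60046336 0.0605472  0.13097365]
t 1.55 offset cm [-47.26 -35.78   1.25] rot [-0.134 -0.488 -0.524] rows 14.2
t 1.55 offset cm [-29.58 -22.86  -6.87] rot [-0.134 -0.488 -0.524] rows 9.1
```

Call:
drive_tool --targets '[{"claw": 0,"offset": [-15,-11,-5],"rot": [-0.05,-0.2,-0.2]},{"claw": 0,"offset": [-15,-11,-5],"rot": [-0.05,-0.2,-0.2]},{"claw": 0,"offset": [-15,-11,-5],"rot": [-0.05,-0.2,-0.2]},{"claw": 0,"offset": [-15,-11,-5],"rot": [-0.05,-0.2,-0.2]},{"claw": 0,"offset": [-47.3,-35.8,1.2],"rot": [-0.134,-0.488,-0.524]},{"claw": 0,"offset": [-47.3,-35.8,1.2],"rot": [-0.134,-0.488,-0.524]},{"claw": 0,"offset": [-47.3,-35.8,1.2],"rot": [-0.134,-0.488,-0.524]},{"claw": 0,"offset": [-47.3,-35.8,1.2],"rot": [-0.134,-0.488,-0.524]},{"claw": 0,"offset": [-47.3,-35.8,1.2],"rot": [-0.134,-0.488,-0.524]},{"claw": 0,"offset": [-47.3,-35.8,1.2],"rot": [-0.134,-0.488,-0.524]},{"claw": 0,"offset": [-47.3,-35.8,1.2],"rot": [-0.134,-0.488,-0.524]},{"claw": 0,"offset": [-47.3,-35.8,1.2],"rot": [-0.134,-0.488,-0.524]},{"claw": 0,"offset": [-47.3,-35.8,1.2],"rot": [-0.134,-0.488,-0.524]},{"claw": 0,"offset": [-47.3,-35.8,1.2],"rot": [-0.134,-0.488,-0.524]},{"claw": 0,"offset": [-47.3,-35.8,1.2],"rot": [-0.134,-0.488,-0.524]},{"claw": 0,"offset": [-47.3,-35.8,1.2],"rot": [-0.134,-0.488,-0.524]},{"claw": 0,"offset": [-47.3,-35.8,1.2],"rot": [-0.134,-0.488,-0.524]},{"claw": 0,"offset": [-47.3,-35.8,1.2],"rot": [-0.134,-0.488,-0.524]},{"claw": 0,"offset": [-47.3,-35.8,1.2],"rot": [-0.134,-0.488,-0.524]},{"claw": 0,"offset": [-47.3,-35.8,1.2],"rot": [-0.134,-0.488,-0.524]}]'

```text
time: 3.22
tool_pos: [0.5532, 0.055, 0.2192]
eef_rot: [-0.039, 0.968, 0.011, 0.247]
ft_force: [-0.7, 1.3, -0.2]
opening: 0.0853
gripper_force: 0.0
```

Run:
```python
from h import *
c=cam("wrist");im=env.snapshot("wrist")[:,:,::-1].copy()
np.savez("w1.npz",K=c[0],R=c[1],t=c[2],im=im)
for t in("old_filter","bay_mouth","extractor"):
    r=env.silhouettes("wrist",t);print(t,[(d["conf"],d["point"],int(d["mask"].sum())) for d in r])
    if t=="old_filter" and r: np.save("m1.npy",r[0]["mask"])
B=bayR(.083);m=np.array([.611,.0614,.1117])
for P in (box((-.0375,.0375),(-.032,.032),(0,)),box((-.045,.045),(-.024,.024),(.006,)),box((-.015,.015),(-.031,.031),(.039,))):
    q=proj(c,P@B.T+m);cv2.polylines(im,[cv2.convexHull(q.astype(np.float32)).astype(np.int32)],True,(0,255,0),1)
cv2.imwrite("pics/w1.png",cv2.resize(im,(800,600)))
```

```text
old_filter [(0.8, [250.4, 191.0], 7979)]
bay_mouth [(0.78, [223.8, 229.0], 47788)]
extractor [(0.89, [220.6, 155.6], 57372)]
```

View pics/w1.png

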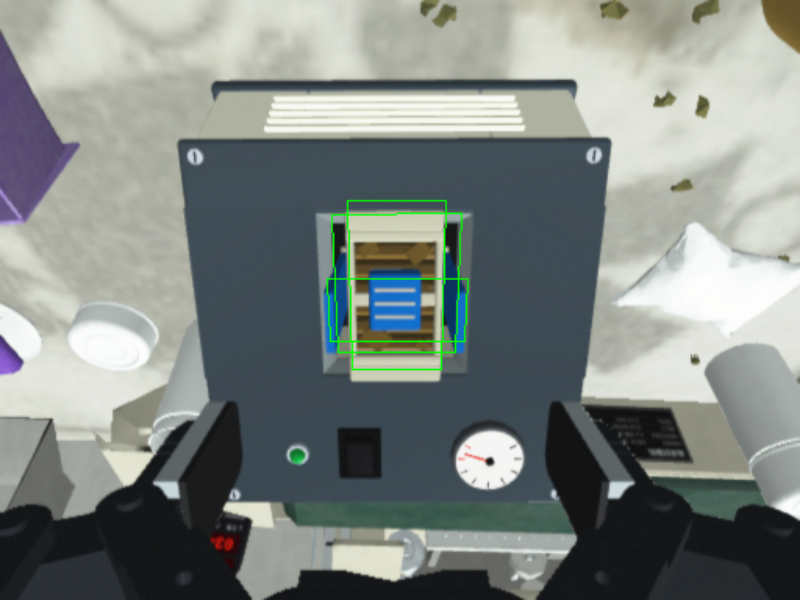

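The wrist view shows the old filter latched. Lip corners are at (350,214), (442,214), (441,381) and (350,381) in the 800 px view. My model sits about 12 px too far down the slope, so I'll refine it.

Run:
```python
from h import *
from scipy.optimize import least_squares
d=np.load("w1.npz");c=(d["K"],d["R"],d["t"])
uv=(np.array([[350,214],[442,214],[441,381],[350,381]])+.5)*.64-.5
L=np.array([[-.045,-.024,.006],[-.045,.024,.006],[.045,.024,.006],[.045,-.024,.006]])
m0=np.array([.611,.0614,.1117])
def pred(x):
    B=bayR(x[3]);return proj(c,L@B.T+x[:3])
f=lambda x:np.r_[(pred(x)-uv).ravel(),(x[3]-.083)/.02,0*(x[2])]
r=least_squares(f,[*m0,.083],x_scale=[.01,.01,.01,.1]);print(r.x,np.abs(r.fun).max())
# constrained: mouth lies on plate plane from extractor fit
n=bayR(.083)[:,2];print("height off plate plane",(r.x[:3]-m0)@n)
x=r.x;B=bayR(x[3]);g=x[:3]+B[:,2]*.022
np.savez("bay.npz",m=x[:3],yaw=x[3])
print("grip",g,"in bay vs m0",B.T@(x[:3]-m0))
for h in(.03,0): plan(g-B[:,2]*(.019-.003-h),toolR(B))
```

```text
[0.61793952 0.06113168 0.11367634 0.07841104] 1.9267768027102932
height off plate plane -0.001570466073830811
grip [0.60742457 0.06030549 0.13298315] in bay vs m0 [ 0.00700035 -0.00081108 -0.00157229]
t 3.42 offset cm [-0.65 -0.27  8.83] rot [0.004 0.001 0.007] rows 2.1
t 3.42 offset cm [-0.65 -0.28 11.83] rot [0.004 0.001 0.007] rows 2.8
```

Call:
drive_tool --targets '[{"claw": 0,"offset": [-0.6,-0.3,3],"rot": [0.004,0.001,0.007]},{"claw": 0,"offset": [-0.6,-0.3,6],"rot": [0.004,0.001,0.007]},{"claw": 0,"offset": [-0.6,-0.3,9],"rot": [0.004,0.001,0.007]},{"claw": 0,"offset": [-0.6,-0.3,10.5],"rot": [0.004,0.001,0.007]},{"claw": 0,"offset": [-0.6,-0.3,11.2],"rot": [0.004,0.001,0.007]},{"claw": 0,"offset": [-0.6,-0.3,11.6],"rot": [0.004,0.001,0.007]},{"claw": 0,"offset": [-0.6,-0.3,11.6],"rot": [0.004,0.001,0.007]},{"claw": 0,"offset": [-0.6,-0.3,11.6],"rot": [0.004,0.001,0.007]},{"claw": 0,"offset": [-0.6,-0.3,11.6],"rot": [0.004,0.001,0.007]}]' --squeeze 20

```text
time: 4.17
tool_pos: [0.614, 0.0587, 0.1217]
eef_rot: [-0.037, 0.968, 0.009, 0.248]
ft_force: [-0.3, -0.2, 0.9]
opening: 0.0855
gripper_force: 0.0
```

Run:
```python
from h import *
c=cam("wrist");im=env.snapshot("wrist")[:,:,::-1].copy()
b=np.load("bay.npz");B=bayR(b["yaw"]);g=b["m"]+B[:,2]*.022
s=env.sense();print(s["ft_force"],"tcp in grip frame mm",(B.T@(s["tool_pos"]-g)*1000).round(1))
cv2.imwrite("pics/w2.png",im)
```

```text
[-0.23481617 -0.16661674 -0.00937148] tcp in grip frame mm [  0.3  -2.2 -13. ]
```

View pics/w2.png

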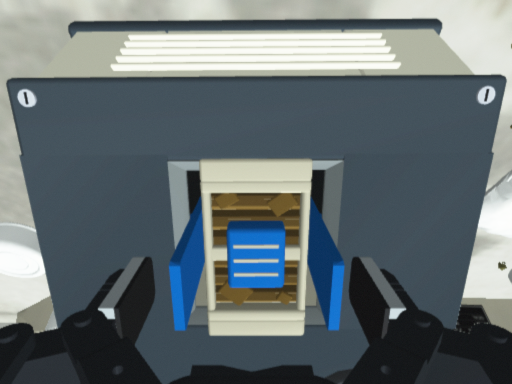

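Tabs are at 180 and 336 px and the fingers at 153 and 349, so the gripper is about 2 mm left of centre. I'll correct that, go 5 mm deeper and pinch.

Call:
drive_tool --targets '[{"claw": 0,"offset": [0,0.2,0.3],"rot": [0,0,0]},{"claw": 0,"offset": [0,0.2,0.5],"rot": [0,0,0]},{"claw": 1,"offset": [0,0.2,0.5],"rot": [0,0,0]},{"claw": 1,"offset": [0,0.2,0.5],"rot": [0,0,0]},{"claw": 1,"offset": [0,0.2,0.5],"rot": [0,0,0]},{"claw": 1,"offset": [0,0.2,0.5],"rot": [0,0,0]},{"claw": 1,"offset": [0,0.2,0.5],"rot": [0,0,0]},{"claw": 1,"offset": [0,0.2,0.5],"rot": [0,0,0]},{"claw": 1,"offset": [0,0.2,0.5],"rot": [0,0,0]},{"claw": 1,"offset": [0,0.2,0.5],"rot": [0,0,0]},{"claw": 1,"offset": [0,0.2,0.5],"rot": [0,0,0]},{"claw": 1,"offset": [0,0.2,0.5],"rot": [0,0,0]}]' --squeeze 25

```text
time: 5.22
tool_pos: [0.6158, 0.0608, 0.1167]
eef_rot: [-0.037, 0.968, 0.009, 0.247]
ft_force: [-5.0, -0.6, 8.4]
opening: 0.0455
gripper_force: 27.4
```

Opening is 45 mm with about 10 N outward on the tool, so the hooks look free. I'll draw it out.

Call:
drive_tool --targets '[{"claw": 1,"offset": [0,0,0],"rot": [0,0,0]},{"claw": 1,"offset": [0,0,-0.3],"rot": [0,0,0]},{"claw": 1,"offset": [0,0,-0.8],"rot": [0,0,0]},{"claw": 1,"offset": [0,0,-1.5],"rot": [0,0,0]},{"claw": 1,"offset": [0,0,-2],"rot": [0,0,0]}]' --squeeze 35

```text
time: 5.63
tool_pos: [0.606, 0.0596, 0.1337]
eef_rot: [-0.036, 0.968, 0.009, 0.246]
ft_force: [-0.8, 0.5, -1.0]
opening: 0.0446
gripper_force: 36.7
```

Call:
drive_tool --targets '[{"claw": 1,"offset": [0,0,-1.5],"rot": [0,0,0]},{"claw": 1,"offset": [0,0,-3.5],"rot": [0,0,0]},{"claw": 1,"offset": [0,0,-6],"rot": [0,0,0]},{"claw": 1,"offset": [0,0,-9],"rot": [0,0,0]},{"claw": 1,"offset": [0,0,-11],"rot": [0,0,0]},{"claw": 1,"offset": [0,0,-11],"rot": [0,0,0]}]'

```text
time: 6.13
tool_pos: [0.5533, 0.0561, 0.2331]
eef_rot: [-0.037, 0.968, 0.009, 0.248]
ft_force: [0.3, -0.4, -2.2]
opening: 0.0442
gripper_force: 36.7
```

Run:
```python
from h import *
s=env.sense();print(s["tool_pos"],s["opening"],s["ft_force"])
plan([.523,-.255,.26],toolR(rotz(.2)))
```

```text
[0.55334039 0.05611485 0.23308744] 0.044160910903106705 [ 0.30033531 -0.43614641 -2.24537024]
t 6.13 offset cm [  3.41 -30.8   -4.93] rot [-0.032  0.502 -0.122] rows 7.5
```

Call:
drive_tool --targets '[{"claw": 1,"offset": [0.3,-2,-1.5],"rot": [0,0.03,-0.01]},{"claw": 1,"offset": [0.8,-6,-3.5],"rot": [-0.01,0.1,-0.03]},{"claw": 1,"offset": [1.4,-10,-5],"rot": [-0.02,0.2,-0.05]},{"claw": 1,"offset": [1.8,-14,-5],"rot": [-0.02,0.28,-0.07]},{"claw": 1,"offset": [2.3,-18,-5],"rot": [-0.02,0.36,-0.09]},{"claw": 1,"offset": [2.8,-22,-5],"rot": [-0.03,0.43,-0.1]},{"claw": 1,"offset": [3.1,-26,-5],"rot": [-0.03,0.48,-0.11]},{"claw": 1,"offset": [3.3,-29,-5],"rot": [-0.032,0.502,-0.122]},{"claw": 1,"offset": [3.4,-30.8,-4.9],"rot": [-0.032,0.502,-0.122]},{"claw": 1,"offset": [3.4,-30.8,-4.9],"rot": [-0.032,0.502,-0.122]},{"claw": 1,"offset": [3.4,-30.8,-4.9],"rot": [-0.032,0.502,-0.122]}]'

```text
time: 7.05
tool_pos: [0.5219, -0.2661, 0.2551]
eef_rot: [-0.094, 0.996, -0.002, -0.004]
ft_force: [0.2, -1.7, -2.2]
opening: 0.0449
gripper_force: 36.7
```

Run:
```python
from h import *
s=env.sense();print(s["tool_pos"],s["opening"],s["ft_force"])
plan([.523,-.255,.07],toolR(rotz(.2)))
c=cam("wrist");w=env.snapshot("wrist")[:,:,::-1].copy()
t=env.snapshot("top")[:,:,::-1].copy()
r=rotz(.2);P=np.array([.523,-.255,0])
for cc,im in((c,w),(cam("top"),t)):
    for X in(np.array([[-.108,-.087,0],[-.108,.087,0],[.1,.087,0],[.1,-.087,0]]),np.array([[-.036,-.024,0],[-.036,.024,0],[.036,.024,0],[.036,-.024,0]])):
        cv2.polylines(im,[proj(cc,X@r.T+P).astype(np.int32)],True,(0,255,0),1)
cv2.imwrite("pics/p1.png",cv2.resize(np.hstack([w,t]),(800,300)))
```

```text
[ 0.52187182 -0.26614652  0.25505232] 0.04488609831291009 [ 0.18416076 -1.71559999 -2.15157262]
t 7.05 offset cm [-0.46  1.13 18.5 ] rot [-0.003 -0.008 -0.013] rows 4.4
```

View pics/p1.png

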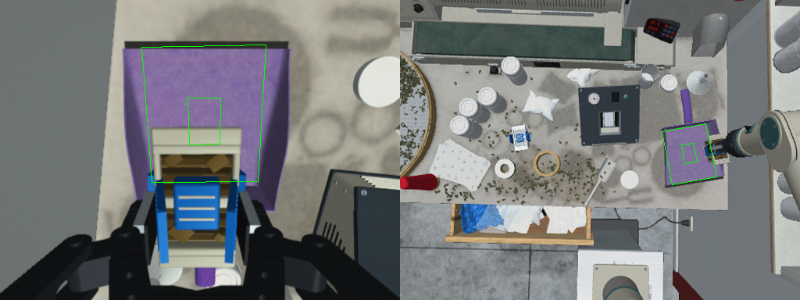

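The pan fit agrees with both pictures: its lip is level and its centre is within 1 cm. The filter hangs upright between the fingers. I'll descend.

Call:
drive_tool --targets '[{"claw": 1,"offset": [0,0,3],"rot": [0,0,0]},{"claw": 1,"offset": [0,0,7],"rot": [0,0,0]},{"claw": 1,"offset": [0,0,11],"rot": [0,0,0]},{"claw": 1,"offset": [0,0,14],"rot": [0,0,0]},{"claw": 1,"offset": [0,0,17],"rot": [0,0,0]},{"claw": 1,"offset": [0,0,18],"rot": [0,0,0]},{"claw": 1,"offset": [0,0,18.5],"rot": [0,0,0]},{"claw": 1,"offset": [0,0,18.5],"rot": [0,0,0]},{"claw": 1,"offset": [0,0,18.5],"rot": [0,0,0]}]'

```text
time: 7.9
tool_pos: [0.5249, -0.2549, 0.0735]
eef_rot: [-0.1, 0.995, -0.0, -0.001]
ft_force: [0.7, -0.1, -1.8]
opening: 0.0444
gripper_force: 36.7
```

Run:
```python
from h import *
s=env.sense();print(s["tool_pos"],s["opening"],s["ft_force"])
c=cam("wrist");w=env.snapshot("wrist")[:,:,::-1].copy()
t=env.snapshot("scene")[:,:,::-1].copy()
cv2.imwrite("pics/p2.png",np.hstack([cv2.resize(w,(400,300)),cv2.resize(t[60:210,130:330],(400,300))]))
plan([.523,-.255,.06],toolR(rotz(.19)))
```

```text
[ 0.52487885 -0.25488683  0.07349924] 0.04436923834362916 [ 0.67780518 -0.11986886 -1.83322807]
t 8.0 offset cm [0.18 0.08 1.38] rot [-0.001 -0.001  0.01 ] rows 0.3
```

View pics/p2.png

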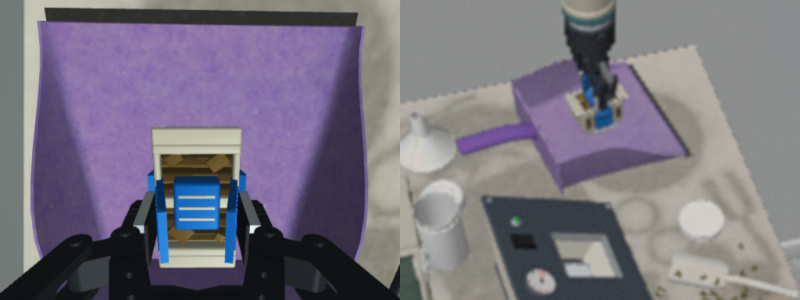

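The filter hangs over the middle of the pan, upright. I'll lower slowly until it touches.

Call:
drive_tool --targets '[{"claw": 1,"offset": [0,0,0.4],"rot": [0,0,0]},{"claw": 1,"offset": [0,0,0.7],"rot": [0,0,0]},{"claw": 1,"offset": [0,0,1.0],"rot": [0,0,0]},{"claw": 1,"offset": [0,0,1.2],"rot": [0,0,0]},{"claw": 1,"offset": [0,0,1.2],"rot": [0,0,0]}]'

```text
time: 8.42
tool_pos: [0.523, -0.2552, 0.0593]
eef_rot: [-0.1, 0.995, 0.001, -0.002]
ft_force: [-0.3, 0.2, -1.1]
opening: 0.0447
gripper_force: 36.7
```

Call:
drive_tool --targets '[{"claw": 1,"offset": [0,0,0.15],"rot": [0,0,0]},{"claw": 1,"offset": [0,0,0.3],"rot": [0,0,0]},{"claw": 1,"offset": [0,0,0.3],"rot": [0,0,0]},{"claw": 1,"offset": [0,0,0.3],"rot": [0,0,0]}]'

```text
time: 8.75
tool_pos: [0.5234, -0.2552, 0.0568]
eef_rot: [-0.1, 0.995, 0.0, -0.002]
ft_force: [0.1, -0.0, -1.1]
opening: 0.0442
gripper_force: 36.7
```

Call:
drive_tool --targets '[{"claw": 1,"offset": [0,0,0.15],"rot": [0,0,0]},{"claw": 1,"offset": [0,0,0.25],"rot": [0,0,0]},{"claw": 1,"offset": [0,0,0.25],"rot": [0,0,0]},{"claw": 1,"offset": [0,0,0.25],"rot": [0,0,0]}]'

```text
time: 9.08
tool_pos: [0.5234, -0.2552, 0.0543]
eef_rot: [-0.1, 0.995, 0.0, -0.002]
ft_force: [0.3, 0.1, -0.6]
opening: 0.0447
gripper_force: 36.7
```

Call:
drive_tool --targets '[{"claw": 1,"offset": [0,0,0.15],"rot": [0,0,0]},{"claw": 1,"offset": [0,0,0.25],"rot": [0,0,0]},{"claw": 1,"offset": [0,0,0.25],"rot": [0,0,0]},{"claw": 1,"offset": [0,0,0.25],"rot": [0,0,0]}]'

```text
time: 9.42
tool_pos: [0.5238, -0.2554, 0.0527]
eef_rot: [-0.1, 0.995, -0.0, -0.002]
ft_force: [-1.6, -0.4, 5.7]
opening: 0.0448
gripper_force: 37.3
```

Contact at 5.7 N. I'll open.

Call:
drive_tool --targets '[{"claw": 1,"offset": [0,0,-0.1],"rot": [0,0,0]},{"claw": 0.35,"offset": [0,0,-0.1],"rot": [0,0,0]},{"claw": 0.25,"offset": [0,0,-0.1],"rot": [0,0,0]},{"claw": 0.15,"offset": [0,0,-0.1],"rot": [0,0,0]},{"claw": 0,"offset": [0,0,-0.1],"rot": [0,0,0]},{"claw": 0,"offset": [0,0,-0.1],"rot": [0,0,0]},{"claw": 0,"offset": [0,0,-0.1],"rot": [0,0,0]},{"claw": 0,"offset": [0,0,-0.1],"rot": [0,0,0]},{"claw": 0,"offset": [0,0,-0.1],"rot": [0,0,0]}]'

```text
time: 10.17
tool_pos: [0.5235, -0.2552, 0.0529]
eef_rot: [-0.1, 0.995, 0.0, -0.002]
ft_force: [0.6, 0.8, -0.0]
opening: 0.0854
gripper_force: 0.0
```

Run:
```python
from h import *
s=env.sense();print(s["opening"],s["ft_force"])
w=env.snapshot("wrist")[:,:,::-1].copy();cv2.imwrite("pics/p3.png",cv2.resize(w,(400,300)))
```

```text
0.08543150527866879 [ 0.6345124   0.80168174 -0.04575726]
```

View pics/p3.png

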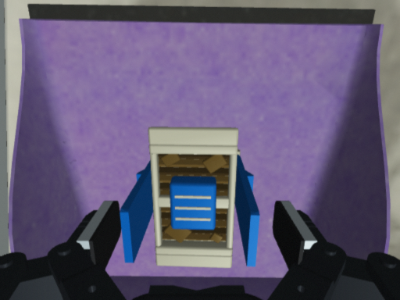

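The filter stands free and upright in the pan, with the fingers clear of the tabs. Next is the fresh filter.

Call:
drive_tool --targets '[{"claw": 0,"offset": [0,0,-2],"rot": [0,0,0]},{"claw": 0,"offset": [0,0,-5],"rot": [0,0,0]},{"claw": 0,"offset": [0,0,-9],"rot": [0,0,0]},{"claw": 0,"offset": [0,0,-13],"rot": [0,0,0]},{"claw": 0,"offset": [0,0,-17],"rot": [0,0,0]},{"claw": 0,"offset": [0,0,-21],"rot": [0,0,0]},{"claw": 0,"offset": [0,0,-21],"rot": [0,0,0]}]'

```text
time: 10.8
tool_pos: [0.5287, -0.2552, 0.2709]
eef_rot: [-0.1, 0.995, -0.002, 0.004]
ft_force: [1.1, 0.3, -0.1]
opening: 0.0858
gripper_force: 0.0
```

Run:
```python
from h import *
plan([.557,.382,.23],toolR(rotz(.19)))
```

```text
t 10.8 offset cm [-15.42  61.9    3.87] rot [-0.006  0.008  0.01 ] rows 15.3
```

Call:
drive_tool --targets '[{"claw": 0,"offset": [-7.7,31,0],"rot": [0,0,0]},{"claw": 0,"offset": [-7.7,31,0],"rot": [0,0,0]},{"claw": 0,"offset": [-7.7,31,0],"rot": [0,0,0]},{"claw": 0,"offset": [-7.7,31,0],"rot": [0,0,0]},{"claw": 0,"offset": [-7.7,31,0],"rot": [0,0,0]},{"claw": 0,"offset": [-15.4,61.9,3.8],"rot": [0,0,0.01]},{"claw": 0,"offset": [-15.4,61.9,3.8],"rot": [0,0,0.01]},{"claw": 0,"offset": [-15.4,61.9,3.8],"rot": [0,0,0.01]},{"claw": 0,"offset": [-15.4,61.9,3.8],"rot": [0,0,0.01]},{"claw": 0,"offset": [-15.4,61.9,3.8],"rot": [0,0,0.01]},{"claw": 0,"offset": [-15.4,61.9,3.8],"rot": [0,0,0.01]},{"claw": 0,"offset": [-15.4,61.9,3.8],"rot": [0,0,0.01]},{"claw": 0,"offset": [-15.4,61.9,3.8],"rot": [0,0,0.01]},{"claw": 0,"offset": [-15.4,61.9,3.8],"rot": [0,0,0.01]},{"claw": 0,"offset": [-15.4,61.9,3.8],"rot": [0,0,0.01]},{"claw": 0,"offset": [-15.4,61.9,3.8],"rot": [0,0,0.01]},{"claw": 0,"offset": [-15.4,61.9,3.8],"rot": [0,0,0.01]},{"claw": 0,"offset": [-15.4,61.9,3.8],"rot": [0,0,0.01]}]'

```text
time: 12.3
tool_pos: [0.551, 0.3828, 0.2243]
eef_rot: [-0.096, 0.995, 0.0, -0.002]
ft_force: [0.2, -0.1, -0.5]
opening: 0.0851
gripper_force: 0.0
```

Run:
```python
from h import *
s=env.sense();print(s["tool_pos"])
c=cam("wrist");im=env.snapshot("wrist")[:,:,::-1].copy()
np.savez("w2.npz",K=c[0],R=c[1],t=c[2])
for X in (box((-.045,.045),(-.024,.024),(.054,)),box((-.015,.015),(-.031,.031),(.087,))):
    q=proj(c,X@rotz(.19).T+[.557,.382,0]);cv2.polylines(im,[cv2.convexHull(q.astype(np.float32)).astype(np.int32)],True,(0,255,0),1)
cv2.imwrite("pics/f1.png",cv2.resize(im,(800,600)))
```

```text
[0.55096739 0.38280654 0.22425123]
```

View pics/f1.png

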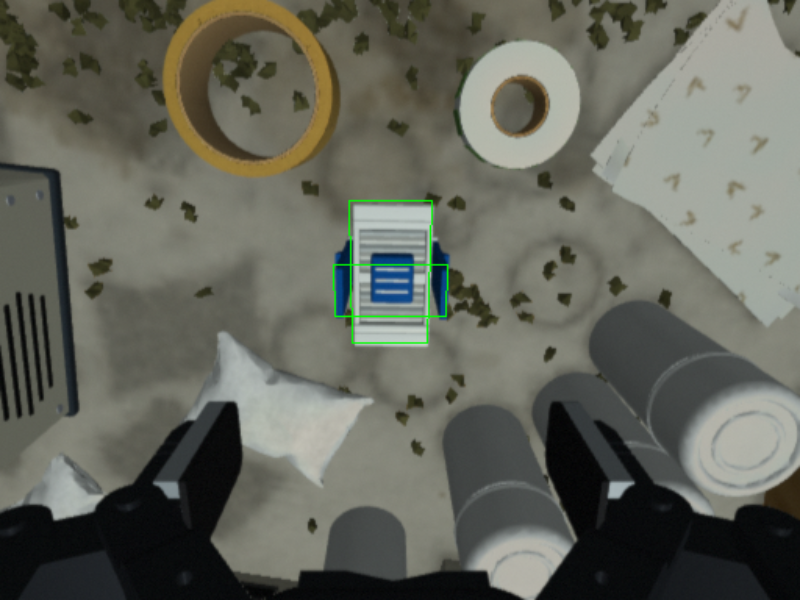

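The model overlays the fresh filter to within about 2 mm: filter middle (392,272), shifted about 3 px down. I'll plan the grasp.

Run:
```python
from h import *
plan([.559,.3825,.052],toolR(rotz(.185)))
```

```text
t 12.35 offset cm [-8.000e-01  1.000e-02  1.724e+01] rot [-0.001 -0.004  0.005] rows 4.1
```

Call:
drive_tool --targets '[{"claw": 0,"offset": [-0.8,0,3],"rot": [0,-0.004,0.005]},{"claw": 0,"offset": [-0.8,0,7],"rot": [0,-0.004,0.005]},{"claw": 0,"offset": [-0.8,0,11],"rot": [0,-0.004,0.005]},{"claw": 0,"offset": [-0.8,0,14],"rot": [0,-0.004,0.005]},{"claw": 0,"offset": [-0.8,0,16],"rot": [0,-0.004,0.005]},{"claw": 0,"offset": [-0.8,0,16.8],"rot": [0,-0.004,0.005]},{"claw": 0,"offset": [-0.8,0,16.8],"rot": [0,-0.004,0.005]},{"claw": 0,"offset": [-0.8,0,16.8],"rot": [0,-0.004,0.005]}]'

```text
time: 13.02
tool_pos: [0.5601, 0.3829, 0.058]
eef_rot: [-0.092, 0.996, 0.001, 0.001]
ft_force: [-0.7, 0.2, 0.1]
opening: 0.0855
gripper_force: 0.0
```

Run:
```python
from h import *
s=env.sense();print(s["opening"],s["ft_force"])
w=env.snapshot("wrist")[:,:,::-1].copy();cv2.imwrite("pics/f2.png",cv2.resize(w,(400,300)))
plan([.559,.3825,.0525],toolR(rotz(.185)))
```

```text
0.08550083476491548 [-0.65596104  0.16949571  0.1089118 ]
t 13.07 offset cm [ 0.15 -0.09  0.64] rot [ 0.002  0.003 -0.001] rows 0.2
```

View pics/f2.png

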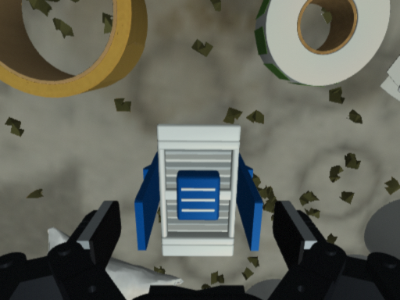

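The tabs are centred between the fingers. I'll lower 5 mm, grip and lift.

Call:
drive_tool --targets '[{"claw": 0,"offset": [0.1,0.05,0.3],"rot": [0,0,0]},{"claw": 0,"offset": [0.1,0.05,0.5],"rot": [0,0,0]},{"claw": 1,"offset": [0.1,0.05,0.5],"rot": [0,0,0]},{"claw": 1,"offset": [0.1,0.05,0.5],"rot": [0,0,0]},{"claw": 1,"offset": [0.1,0.05,0.5],"rot": [0,0,0]},{"claw": 1,"offset": [0.1,0.05,0.5],"rot": [0,0,0]},{"claw": 1,"offset": [0.1,0.05,0.5],"rot": [0,0,0]},{"claw": 1,"offset": [0.1,0.05,0.5],"rot": [0,0,0]},{"claw": 1,"offset": [0.1,0.05,0.5],"rot": [0,0,0]},{"claw": 1,"offset": [0.1,0.05,0.5],"rot": [0,0,0]},{"claw": 1,"offset": [0.1,0.05,0.5],"rot": [0,0,0]},{"claw": 1,"offset": [0.1,0.05,0.5],"rot": [0,0,0]}]' --squeeze 40

```text
time: 14.07
tool_pos: [0.5586, 0.3842, 0.0538]
eef_rot: [-0.092, 0.996, 0.001, 0.001]
ft_force: [-1.5, -1.7, 8.3]
opening: 0.0411
gripper_force: 40.7
```

Call:
drive_tool --targets '[{"claw": 1,"offset": [0,0,-1.5],"rot": [0,0,0]},{"claw": 1,"offset": [0,0,-4],"rot": [0,0,0]},{"claw": 1,"offset": [0,0,-8],"rot": [0,0,0]},{"claw": 1,"offset": [0,0,-12],"rot": [0,0,0]},{"claw": 1,"offset": [0,0,-16],"rot": [0,0,0]},{"claw": 1,"offset": [0,0,-19],"rot": [0,0,0]},{"claw": 1,"offset": [0,0,-20],"rot": [0,0,0]},{"claw": 1,"offset": [0,0,-20],"rot": [0,0,0]},{"claw": 1,"offset": [0,0,-20],"rot": [0,0,0]}]'

```text
time: 14.82
tool_pos: [0.5577, 0.383, 0.2514]
eef_rot: [-0.093, 0.996, 0.0, -0.0]
ft_force: [-0.6, 0.3, -2.8]
opening: 0.0413
gripper_force: 40.1
```

Run:
```python
from h import *
b=np.load("bay.npz");B=bayR(b["yaw"]);g=b["m"]+B[:,2]*.022
plan(g+B[:,2]*(-.018+.09),toolR(B))
```

```text
t 14.82 offset cm [  4.49 -32.27   5.52] rot [ 0.027 -0.5    0.105] rows 7.9
```

Call:
drive_tool --targets '[{"claw": 1,"offset": [0.4,-2,0],"rot": [0,-0.03,0.01]},{"claw": 1,"offset": [1.0,-6,0],"rot": [0.01,-0.1,0.02]},{"claw": 1,"offset": [1.6,-10,0.5],"rot": [0.01,-0.18,0.04]},{"claw": 1,"offset": [2.2,-14,1],"rot": [0.015,-0.26,0.05]},{"claw": 1,"offset": [2.8,-18,1.5],"rot": [0.02,-0.34,0.07]},{"claw": 1,"offset": [3.3,-22,2],"rot": [0.02,-0.41,0.085]},{"claw": 1,"offset": [3.8,-26,3],"rot": [0.025,-0.47,0.1]},{"claw": 1,"offset": [4.2,-29.5,4],"rot": [0.027,-0.5,0.105]},{"claw": 1,"offset": [4.5,-31.7,5],"rot": [0.027,-0.5,0.105]},{"claw": 1,"offset": [4.5,-32.3,5.5],"rot": [0.027,-0.5,0.105]},{"claw": 1,"offset": [4.5,-32.3,5.5],"rot": [0.027,-0.5,0.105]},{"claw": 1,"offset": [4.5,-32.3,5.5],"rot": [0.027,-0.5,0.105]},{"claw": 1,"offset": [4.5,-32.3,5.5],"rot": [0.027,-0.5,0.105]},{"claw": 1,"offset": [4.5,-32.3,5.5],"rot": [0.027,-0.5,0.105]}]'

```text
time: 15.98
tool_pos: [0.5732, 0.0598, 0.1965]
eef_rot: [-0.039, 0.968, 0.011, 0.247]
ft_force: [0.2, -0.5, -1.9]
opening: 0.0414
gripper_force: 40.3
```

Run:
```python
from h import *
b=np.load("bay.npz");m=b["m"];B=bayR(b["yaw"])
s=env.sense();c=cam("wrist");im=env.snapshot("wrist")[:,:,::-1].copy()
print("tcp in bay mm",(B.T@(s["tool_pos"]-m)*1000).round(1),"rot err",R.from_matrix(toolR(B).T@R.from_quat(s["eef_rot"]).as_matrix()).as_rotvec().round(3))
q=proj(c,box((-.0375,.0375),(-.032,.032),(0,))@B.T+m);cv2.polylines(im,[cv2.convexHull(q.astype(np.float32)).astype(np.int32)],True,(0,255,0),1)
Rt=R.from_quat(s["eef_rot"]).as_matrix()@np.diag([-1,1,-1.]);u=s["tool_pos"]-Rt[:,2]*.0538
for X in(box((-.045,.045),(-.024,.024),(.054,)),):
    q=proj(c,X@Rt.T+u);cv2.polylines(im,[cv2.convexHull(q.astype(np.float32)).astype(np.int32)],True,(0,0,255),1)
cv2.imwrite("pics/i1.png",cv2.resize(im,(800,600)))
plan(m+B[:,2]*(.0058+.05),toolR(B))
```

```text
tcp in bay mm [ 0.4  2.1 94.2] rot err [-0.003 -0.    -0.   ]
t 16.03 offset cm [ 0.07 -0.22  3.85] rot [0.003 0.001 0.001] rows 0.9
```

View pics/i1.png

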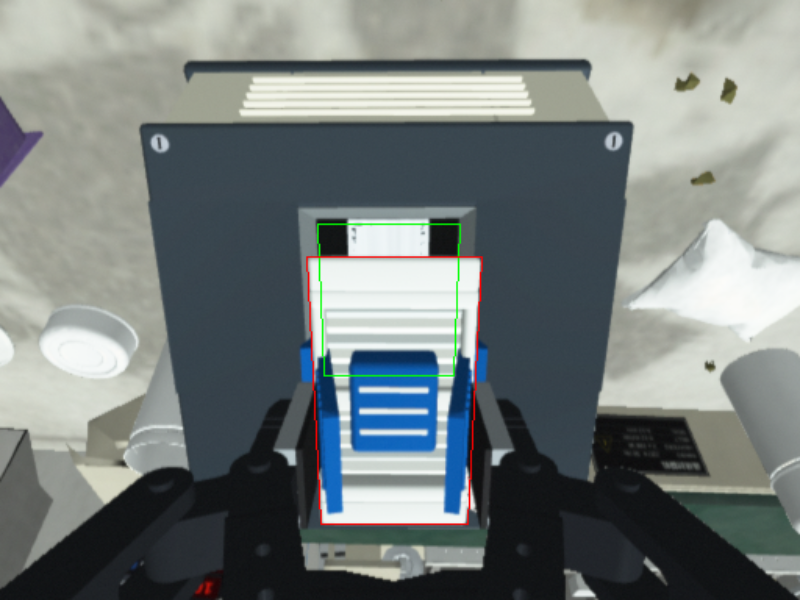

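The held filter matches its model (red), and the mouth outline (green) sits on the hole to within about 2 mm. I'll align and enter slowly.

Call:
drive_tool --targets '[{"claw": 1,"offset": [0.05,-0.2,1.5],"rot": [0.003,0,0]},{"claw": 1,"offset": [0.05,-0.2,3],"rot": [0.003,0,0]},{"claw": 1,"offset": [0.05,-0.2,3.5],"rot": [0.003,0,0]},{"claw": 1,"offset": [0.05,-0.2,4],"rot": [0.003,0,0]},{"claw": 1,"offset": [0.05,-0.2,4.3],"rot": [0.003,0,0]},{"claw": 1,"offset": [0.05,-0.2,4.6],"rot": [0.003,0,0]},{"claw": 1,"offset": [0.05,-0.2,5],"rot": [0.003,0,0]},{"claw": 1,"offset": [0.05,-0.2,5],"rot": [0.003,0,0]},{"claw": 1,"offset": [0.05,-0.2,5],"rot": [0.003,0,0]}]'

```text
time: 16.78
tool_pos: [0.5968, 0.0578, 0.1525]
eef_rot: [-0.037, 0.968, 0.009, 0.248]
ft_force: [-0.9, 0.0, -1.9]
opening: 0.0413
gripper_force: 40.3
```

```bash
cat > st.py <<'E'
from h import *
b=np.load("bay.npz");m=b["m"];B=bayR(b["yaw"])
s=env.sense();print("tcp in bay mm",(B.T@(s["tool_pos"]-m)*1000).round(1),"F bay",(B.T@s["ft_force"]).round(1),"tq",(B.T@s["wrist_torque"]).round(2),"op",s["opening"].round(4),"t",s["time"])
E
python3 st.py
```

```text
Traceback (most recent call last):
  File "st.py", line 3, in <module>
    s=env.sense();print("tcp in bay mm",(B.T@(s["tool_pos"]-m)*1000).round(1),"F bay",(B.T@s["ft_force"]).round(1),"tq",(B.T@s["wrist_torque"]).round(2),"op",s["opening"].round(4),"t",s["time"])
                                                                                                                                                              ^^^^^^^^^^^^^^^^^^
AttributeError: 'float' object has no attribute 'round'
```

Underside is about 10 mm in, with no contact. I'll continue to near the seal, with a +1.5 mm y correction.

```bash
sed -i 's/s\["opening"\].round(4)/round(s["opening"],4)/' st.py
```

Call:
drive_tool --targets '[{"claw": 1,"offset": [0,0.15,0.4],"rot": [0,0,0]},{"claw": 1,"offset": [0,0.15,0.9],"rot": [0,0,0]},{"claw": 1,"offset": [0,0.15,1.4],"rot": [0,0,0]},{"claw": 1,"offset": [0,0.15,1.9],"rot": [0,0,0]},{"claw": 1,"offset": [0,0.15,2.4],"rot": [0,0,0]},{"claw": 1,"offset": [0,0.15,2.8],"rot": [0,0,0]},{"claw": 1,"offset": [0,0.15,3.0],"rot": [0,0,0]},{"claw": 1,"offset": [0,0.15,3.0],"rot": [0,0,0]}]'

```text
time: 17.45
tool_pos: [0.6101, 0.0604, 0.1252]
eef_rot: [-0.037, 0.968, 0.009, 0.247]
ft_force: [-8.8, -1.5, 4.5]
opening: 0.0409
gripper_force: 41.0
```

```bash
python3 st.py
```

```text
tcp in bay mm [-1.3 -0.2 13.9] F bay [-5.7 -0.8  8.2] tq [-0.14  1.75  0.04] op 0.0409 t 17.45
```

Some side load (−5.7 N x), so I'll ease 1 mm down-slope and press on.

Call:
drive_tool --targets '[{"claw": 1,"offset": [0.15,0,0],"rot": [0,0,0]},{"claw": 1,"offset": [0.15,0,0.2],"rot": [0,0,0]},{"claw": 1,"offset": [0.15,0,0.4],"rot": [0,0,0]},{"claw": 1,"offset": [0.15,0,0.5],"rot": [0,0,0]},{"claw": 1,"offset": [0.15,0,0.5],"rot": [0,0,0]}]'

```text
time: 17.87
tool_pos: [0.6122, 0.0605, 0.1213]
eef_rot: [-0.037, 0.968, 0.009, 0.248]
ft_force: [-8.2, -1.6, 6.6]
opening: 0.0413
gripper_force: 41.2
```

```bash
python3 st.py
```

```text
tcp in bay mm [-1.4 -0.2  9.5] F bay [-4.2 -1.   9.8] tq [-0.05  1.36  0.06] op 0.0413 t 17.8667
```

Call:
drive_tool --targets '[{"claw": 1,"offset": [0.1,0,0.2],"rot": [0,0,0]},{"claw": 1,"offset": [0.1,0,0.4],"rot": [0,0,0]},{"claw": 1,"offset": [0.1,0,0.5],"rot": [0,0,0]},{"claw": 1,"offset": [0.1,0,0.5],"rot": [0,0,0]},{"claw": 1,"offset": [0.1,0,0.5],"rot": [0,0,0]}]'

```text
time: 18.28
tool_pos: [0.6126, 0.0607, 0.1206]
eef_rot: [-0.038, 0.967, 0.008, 0.25]
ft_force: [-32.8, -7.0, 49.7]
opening: 0.0413
gripper_force: 45.1
```

```bash
python3 st.py
```

```text
tcp in bay mm [-1.4 -0.1  8.6] F bay [-5.3 -4.4 59.5] tq [-0.81  1.73  0.02] op 0.0413 t 18.2833
```

It stopped at 8.6 mm with 60 N. Either the lips are on the plate, meaning the bay is higher than I estimated, or it is jammed. I'll ease off and look.

Call:
drive_tool --targets '[{"claw": 1,"offset": [0,0,-0.4],"rot": [0,0,0]},{"claw": 1,"offset": [0,0,-0.4],"rot": [0,0,0]},{"claw": 1,"offset": [0,0,-0.4],"rot": [0,0,0]}]'

```text
time: 18.53
tool_pos: [0.6122, 0.0605, 0.1212]
eef_rot: [-0.038, 0.968, 0.009, 0.249]
ft_force: [-7.8, -1.6, 10.5]
opening: 0.041
gripper_force: 41.5
```

```bash
python3 st.py
python3 - <<'E'
from h import *
w=env.snapshot("wrist")[:,:,::-1].copy();s=env.snapshot("scene")[:,:,::-1].copy()
cv2.imwrite("pics/i2.png",np.hstack([cv2.resize(w,(400,300)),cv2.resize(s[140:260,150:310],(400,300),interpolation=2)]))
E
```

```text
tcp in bay mm [-1.5 -0.2  9.3] F bay [-1.9 -1.  13. ] tq [-0.04  1.24  0.04] op 0.041 t 18.5333
```

View pics/i2.png

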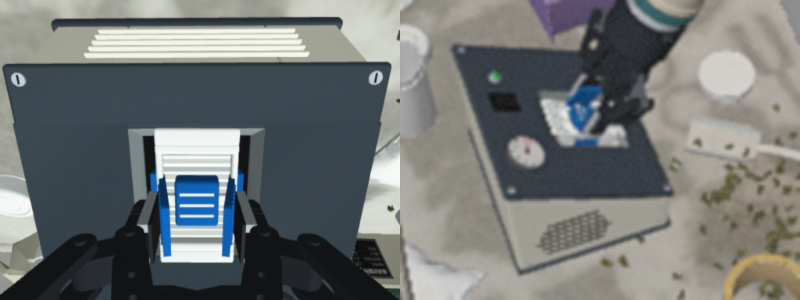

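The lip is seated at the plate's mouth, at the same apparent height as the latched old filter or slightly deeper, so it is at its stop. I'll press lightly and release.

Call:
drive_tool --targets '[{"claw": 1,"offset": [0,0,0.1],"rot": [0,0,0]},{"claw": 1,"offset": [0,0,0.15],"rot": [0,0,0]},{"claw": 0,"offset": [0,0,0.15],"rot": [0,0,0]},{"claw": 0,"offset": [0,0,0.1],"rot": [0,0,0]},{"claw": 0,"offset": [0,0,0],"rot": [0,0,0]},{"claw": 0,"offset": [0,0,0],"rot": [0,0,0]},{"claw": 0,"offset": [0,0,0],"rot": [0,0,0]},{"claw": 0,"offset": [0,0,0],"rot": [0,0,0]},{"claw": 0,"offset": [0,0,0],"rot": [0,0,0]}]'

```text
time: 19.38
tool_pos: [0.612, 0.0604, 0.1196]
eef_rot: [-0.037, 0.968, 0.009, 0.248]
ft_force: [0.3, -0.2, 0.1]
opening: 0.0853
gripper_force: 0.0
```

Call:
drive_tool --targets '[{"claw": 0,"offset": [0,0,-1.5],"rot": [0,0,0]},{"claw": 0,"offset": [0,0,-4],"rot": [0,0,0]},{"claw": 0,"offset": [0,0,-7.5],"rot": [0,0,0]},{"claw": 0,"offset": [0,0,-10.5],"rot": [0,0,0]},{"claw": 0,"offset": [0,0,-10.5],"rot": [0,0,0]},{"claw": 0,"offset": [0,0,-10.5],"rot": [0,0,0]},{"claw": 0,"offset": [0,0,-10.5],"rot": [0,0,0]}]'

```text
time: 19.97
tool_pos: [0.5618, 0.0566, 0.2122]
eef_rot: [-0.037, 0.968, 0.008, 0.248]
ft_force: [0.4, -0.4, -0.2]
opening: 0.0854
gripper_force: 0.0
```

```bash
python3 st.py
cat > cmp.py <<'E'
# measure filter lip and tab extents in wrist images (old latched w1 vs new), via masks
from h import *
d=np.load("w1.npz");c0=(d["K"],d["R"],d["t"]);m0=np.load("m1.npy")
c=cam("wrist");im=env.snapshot("wrist")[:,:,::-1].copy();r=env.silhouettes("wrist","fresh_filter")
np.savez("w3.npz",K=c[0],R=c[1],t=c[2],im=im)
b=np.load("bay.npz");m=b["m"];B=bayR(b["yaw"])
def blue(i):
    h=cv2.cvtColor(i,cv2.COLOR_BGR2HSV);return ((h[:,:,0]>100)&(h[:,:,0]<125)&(h[:,:,1]>150)&(h[:,:,2]>60))
for n,cc,i,mk in(("old",c0,d["im"],m0),("new",c,im,r[0]["mask"])):
    H=cv2.findHomography(np.array([[-.06,-.06],[.06,-.06],[.06,.06],[-.06,.06]]),proj(cc,np.array([[-.06,-.06,.006],[.06,-.06,.006],[.06,.06,.006],[-.06,.06,.006]])@B.T+m))[0]
    S=np.array([[-.00025,0,.06],[0,.00025,-.06],[0,0,1]]) # rectified px (u:x reversed? rows)->bay
    S=np.array([[0,.00025,-.06],[.00025,0,-.06],[0,0,1]])
    W=cv2.warpPerspective(i,np.linalg.inv(H@S),(480,480))
    M=cv2.warpPerspective(mk.astype(np.uint8),np.linalg.inv(H@S),(480,480))
    def ext(a):
        y,x=np.where(a);return "bay x",(y.min()*.25-60,y.max()*.25-60),"bay y",(x.min()*.25-60,x.max()*.25-60),"n",len(x)
    print(n,"mask",ext(M));
    bl=cv2.morphologyEx((blue(W)*1).astype(np.uint8),cv2.MORPH_OPEN,np.ones((5,5)))
    k,l,st,ce=cv2.connectedComponentsWithStats(bl)
    for q in st[1:]:
        if q[4]>300: print("  blue x(mm)",q[1]*.25-60,(q[1]+q[3])*.25-60,"y",q[0]*.25-60,(q[0]+q[2])*.25-60,"area",q[4])
E
python3 cmp.py
```

```text
tcp in bay mm [-2.200e+00 -1.000e-01  1.134e+02] F bay [ 0.2 -0.4 -0.4] tq [ 0.06  0.6  -0.02] op 0.0854 t 19.9667
old mask ('bay x', (np.float64(-47.0), np.float64(45.0)), 'bay y', (np.float64(-37.75), np.float64(36.25)), 'n', 87199)
  blue x(mm) -25.5 28.75 y -37.25 -25.25 area 7195
  blue x(mm) -25.5 28.75 y 24.5 36.25 area 7085
  blue x(mm) -17.0 15.75 y -14.0 13.0 area 10950
new mask ('bay x', (np.float64(-44.75), np.float64(50.75)), 'bay y', (np.float64(-35.0), np.float64(33.5)), 'n', 90313)
  blue x(mm) -22.5 35.5 y -34.5 -26.25 area 5931
  blue x(mm) -22.25 35.25 y 25.25 33.5 area 5887
  blue x(mm) -13.25 19.75 y -14.25 13.0 area 10784
```

The fresh filter's tabs span 68 mm against 73.5 mm for the latched old one, and it rides higher. It isn't locked, as the brief warned. I'll shut the fingers and press its pad.

Call:
drive_tool --targets '[{"claw": 1,"offset": [-0.15,0,0],"rot": [0,0,0]},{"claw": 1,"offset": [-0.15,0,0],"rot": [0,0,0]},{"claw": 1,"offset": [-0.15,0,0],"rot": [0,0,0]},{"claw": 1,"offset": [-0.15,0,0],"rot": [0,0,0]},{"claw": 1,"offset": [-0.15,0,0],"rot": [0,0,0]},{"claw": 1,"offset": [-0.15,0,0],"rot": [0,0,0]},{"claw": 1,"offset": [-0.15,0,0],"rot": [0,0,0]},{"claw": 1,"offset": [-0.15,0,2],"rot": [0,0,0]},{"claw": 1,"offset": [-0.15,0,4],"rot": [0,0,0]},{"claw": 1,"offset": [-0.15,0,5.5],"rot": [0,0,0]},{"claw": 1,"offset": [-0.15,0,5.5],"rot": [0,0,0]},{"claw": 1,"offset": [-0.15,0,5.5],"rot": [0,0,0]}]' --squeeze 40

```text
time: 21.07
tool_pos: [0.5887, 0.0587, 0.1636]
eef_rot: [-0.037, 0.968, 0.009, 0.247]
ft_force: [-0.0, 0.1, 0.0]
opening: -0.0003
gripper_force: 0.0
```

```bash
python3 st.py
```

```text
tcp in bay mm [-1.8 -0.1 57.9] F bay [-0.   0.1  0. ] tq [0.01 0.53 0.07] op -0.0003 t 21.0667
```

Call:
drive_tool --targets '[{"claw": 1,"offset": [-0.15,0,1],"rot": [0,0,0]},{"claw": 1,"offset": [-0.15,0,2],"rot": [0,0,0]},{"claw": 1,"offset": [-0.15,0,2.7],"rot": [0,0,0]},{"claw": 1,"offset": [-0.15,0,3.2],"rot": [0,0,0]},{"claw": 1,"offset": [-0.15,0,3.5],"rot": [0,0,0]},{"claw": 1,"offset": [-0.15,0,3.5],"rot": [0,0,0]},{"claw": 1,"offset": [-0.15,0,3.5],"rot": [0,0,0]}]'

```text
time: 21.65
tool_pos: [0.6072, 0.0601, 0.1346]
eef_rot: [-0.037, 0.968, 0.009, 0.248]
ft_force: [1.3, 0.3, 0.4]
opening: -0.0002
gripper_force: 0.0
```

```bash
python3 st.py
```

```text
tcp in bay mm [ 0.5 -0.2 23.5] F bay [ 1.4  0.2 -0.3] tq [ 0.01  0.5  -0.01] op -0.0002 t 21.65
```

Call:
drive_tool --targets '[{"claw": 1,"offset": [0.05,0,0.2],"rot": [0,0,0]},{"claw": 1,"offset": [0.05,0,0.4],"rot": [0,0,0]},{"claw": 1,"offset": [0.05,0,0.6],"rot": [0,0,0]},{"claw": 1,"offset": [0.05,0,0.6],"rot": [0,0,0]}]'

```text
time: 21.98
tool_pos: [0.6096, 0.0602, 0.1296]
eef_rot: [-0.037, 0.968, 0.008, 0.248]
ft_force: [-3.5, -1.3, 6.7]
opening: -0.0
gripper_force: 4.0
```

```bash
python3 st.py
```

```text
tcp in bay mm [ 0.3 -0.3 18. ] F bay [ 0.  -1.1  7.6] tq [-0.19  0.61  0.01] op -0.0 t 21.9833
```

Contact at 18 mm. I'll press on in steps.

Call:
drive_tool --targets '[{"claw": 1,"offset": [0,0,0.15],"rot": [0,0,0]},{"claw": 1,"offset": [0,0,0.3],"rot": [0,0,0]},{"claw": 1,"offset": [0,0,0.45],"rot": [0,0,0]},{"claw": 1,"offset": [0,0,0.5],"rot": [0,0,0]},{"claw": 1,"offset": [0,0,0.5],"rot": [0,0,0]}]'

```text
time: 22.4
tool_pos: [0.6117, 0.0603, 0.1258]
eef_rot: [-0.038, 0.968, 0.008, 0.248]
ft_force: [-7.7, -2.8, 14.1]
opening: -0.0001
gripper_force: 7.8
```

```bash
python3 st.py
```

```text
tcp in bay mm [ 0.3 -0.3 13.7] F bay [-0.2 -2.1 16.1] tq [-0.22  0.73 -0.04] op -0.0001 t 22.4
```

Call:
drive_tool --targets '[{"claw": 1,"offset": [0,0,0.1],"rot": [0,0,0]},{"claw": 1,"offset": [0,0,0.2],"rot": [0,0,0]},{"claw": 1,"offset": [0,0,0.25],"rot": [0,0,0]},{"claw": 1,"offset": [0,0,0.25],"rot": [0,0,0]}]'

```text
time: 22.73
tool_pos: [0.6118, 0.0604, 0.1256]
eef_rot: [-0.038, 0.968, 0.008, 0.249]
ft_force: [-23.0, -6.0, 36.8]
opening: -0.0002
gripper_force: 22.3
```

```bash
python3 st.py
```

```text
tcp in bay mm [ 0.3 -0.3 13.4] F bay [-2.9 -4.2 43.5] tq [-0.78  1.07  0.  ] op -0.0002 t 22.7333
```

There's a hard stop at 13.4 mm, matching the earlier lip stop (both imply the bay is 5–6 mm higher than estimated). I'll retract and check the lock.

Call:
drive_tool --targets '[{"claw": 1,"offset": [0,0,-0.3],"rot": [0,0,0]},{"claw": 1,"offset": [0,0,-0.5],"rot": [0,0,0]},{"claw": 1,"offset": [0,0,-0.5],"rot": [0,0,0]}]'

```text
time: 22.98
tool_pos: [0.6105, 0.0602, 0.128]
eef_rot: [-0.038, 0.968, 0.008, 0.248]
ft_force: [-4.5, -1.4, 7.1]
opening: -0.0002
gripper_force: 4.6
```

```bash
python3 st.py
```

```text
tcp in bay mm [ 0.3 -0.3 16.2] F bay [-0.7 -1.   8.4] tq [-0.15  0.7   0.02] op -0.0002 t 22.9833
```

Call:
drive_tool --targets '[{"claw": 1,"offset": [0.1,0,-2],"rot": [0,0,0]},{"claw": 1,"offset": [0.2,0,-5],"rot": [0,0,0]},{"claw": 1,"offset": [0.2,0,-8],"rot": [0,0,0]},{"claw": 0,"offset": [0.2,0,-9.3],"rot": [0,0,0]},{"claw": 0,"offset": [0.2,0,-9.3],"rot": [0,0,0]},{"claw": 0,"offset": [0.2,0,-9.3],"rot": [0,0,0]},{"claw": 0,"offset": [0.2,0,-9.3],"rot": [0,0,0]},{"claw": 0,"offset": [0.2,0,-9.3],"rot": [0,0,0]}]'

```text
time: 23.65
tool_pos: [0.5646, 0.0567, 0.2062]
eef_rot: [-0.037, 0.968, 0.009, 0.247]
ft_force: [-0.8, -1.2, 0.1]
opening: 0.0604
gripper_force: 0.0
```

```bash
python3 st.py; python3 cmp.py
```

```text
tcp in bay mm [ -2.6  -0.2 106.9] F bay [-0.7 -1.2  0.5] tq [ 0.02  0.51 -0.03] op 0.0604 t 23.65
old mask ('bay x', (np.float64(-47.0), np.float64(45.0)), 'bay y', (np.float64(-37.75), np.float64(36.25)), 'n', 87199)
  blue x(mm) -25.5 28.75 y -37.25 -25.25 area 7195
  blue x(mm) -25.5 28.75 y 24.5 36.25 area 7085
  blue x(mm) -17.0 15.75 y -14.0 13.0 area 10950
new mask ('bay x', (np.float64(-46.25), np.float64(45.75)), 'bay y', (np.float64(-38.5), np.float64(36.0)), 'n', 87693)
  blue x(mm) -24.75 30.0 y -38.5 -25.75 area 7619
  blue x(mm) -25.0 30.25 y 24.25 36.25 area 7198
  blue x(mm) -16.0 15.75 y -14.0 12.25 area 10073
```

The fresh filter's outline now matches the latched old one (92 mm lip, tabs at ±37 mm), so it is locked. I'll do a quick numeric check of the old filter, then hand in.

Run:
```python
from h import *
env.snapshot("scene");c=cam("scene")
for t in("old_filter","fresh_filter"):
    print(t,[(round(d["conf"],2),d["point"],int(d["mask"].sum())) for d in env.silhouettes("scene",t)][:2])
print("expect old",proj(c,[[.5235,-.255,.055]]),"fresh",proj(c,[.61,.06,.13]))
r=env.silhouettes("scene","old_filter")
if r: print(fit([(c,r[0]["mask"])],FIL+[0,0,.004],[.5235,-.255,.19]))
s=env.sense();print(s["dq"].round(3).max(),s["ft_force"].round(1))
```

```text
old_filter [(0.85, [226.3, 116.8], 626), (0.47, [281.5, 169.7], 350)]
fresh_filter [(0.66, [224.2, 188.5], 596), (0.62, [210.4, 118.1], 2539)]
expect old [[227.27534879 113.41388679]] fresh [[223.14427187 184.26649467]]
(array([ 0.5183, -0.2574,  0.6233]), np.float64(0.899869109947644))
-0.0 [ 0.7  0.3 -0.3]
```

```bash
python3 -c "
from station import env
print(env.job_done())"
```

```text
the job is handed in; nothing more can be done
None
```

I handed the job in at about 24 s. The old filter stands upright and released in the dustpan, and the fresh filter's outline in the wrist camera matches the latched old one, so I take it as locked. I went over the picture limit, viewing 11 where 10 were allowed, and pressing the fresh filter in peaked at about 60 N at the wrist.

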